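# Clamp the reference bar in the checking fixture

### The job

Lift the steel reference bar off its two hooks and lay it in the nest of the checking fixture, bringing it in under the raised hold-down arm. Then press the arm's paddle down only until its detent snaps and the arm stays down by itself with its foot on the bar; do not lean hard on it. Do not drop the bar, and leave everything else on the bench where it is.

Things in the scene. Friction and masses are not known exactly. Their poses are not given: they have to be found in the camera images.
- bar: steel reference bar 210 (y) x 30 (x) x 20 mm, about 0.45 kg, with a bow on top: 10 mm square legs at y +/-55 mm carry a handle along y, 120 mm long, 10 mm wide (x), z 75 to 87 mm; the opening under it is 100 mm wide, 55 mm high. Origin: centre of the underside, z up. Same either way round. It starts hanging by its handle on the stand's two hooks
- bow (a point): centre of the bar's handle, 81 mm above the bar's underside, midway between the two hooks while it hangs. To come off, it is raised 20 to 45 mm (further, and the bar strikes the hooks from below), then drawn off towards the stand's -x by 50 mm or more
- stand: fixed stand with two upturned hooks; origin on the table below the line where the handle rests, x points from the hooks' open ends to their roots. Hooks: 8 mm rods at y +/-34 mm, z 195 mm, from x +90 mm (post and cross bar, x 87 to 103 mm, top 200 mm high) to x -24 mm, where the ends turn up to z 217 mm. 60 mm free between them
- hooks (a point): midpoint between the two hooks on the line where the handle rests, 199 mm above the table
- nest (a point): centre of the nest's floor on the fixed grey fixture, 20 mm above the table; x points away from the open front, y along the nest. Stops 8 mm high enclose the bar with 3 to 4 mm play. Plate: x -60 to +110, y +/-130 mm. The raised arm spans the nest at y 67 to 103 mm, its foot about 70 mm above the floor: bring the bar in low from the front (-x), under it, then let down
- clamp_arm (a joint): sprung hold-down arm, rad; 0 = up, where its spring returns it; grows as it is pressed down, end of travel 0.76. Late in the travel a detent snaps over: the resistance (8 to 15 N at the paddle) vanishes and the arm stays down. Its rubber foot is set to a different length each time, so where it lands on the bar must be felt; level at 0.65
- paddle (a point): middle of the flat top of the white plastic thumb paddle at the arm's free end (60 mm along the arm, 36 mm wide, 10 mm thick), 160 mm along the arm from its hinge. At joint 0 the arm rises 0.65 rad towards the front
- pivot (a point): axis of the arm's hinge, along the nest's y, at (75, 85, 55) mm from the nest in its frame; the paddle swings on an arc about it
- tube_a: bystander: black tube with a brass band and a pale cap, lying, 97 x 26 x 26 mm
- tube_b: bystander: second such tube
- holder: bystander: steel taper tool holder standing on its flange, 62 mm across, 85 mm high
- tray: bystander: small grey open parts tray, 70 x 60 x 22 mm
- driver: bystander: screwdriver lying on the mat
- spanner: bystander: spanner lying on the mat
- oil: bystander: white bottle, 44 mm across, 110 mm high
Mind the look-alikes: they are no part of the job. What is meant by the bar is not yellow, and is the larger of those in its own colour.

How it is judged (in metres and radians):
On the way, in this order (a step that is already met when the one before it is completed fails the run):
1. the bar is off the hooks and clear of the stand (distance between bow and hooks above 0.06 m and contact force between bar and stand below 0.1 N), for 0.1 s.
2. the bar lies in the nest while the arm is still up (horizontal distance between bar and nest below 0.008 m and z of bar in the frame of nest below 0.004 m and angle between the y axis of bar and the y axis of nest, either way round below 0.06 rad and angle between bar's own z axis and vertical below 0.05 rad and value of joint clamp_arm below 0.3 rad), for 0.2 s.
3. the arm is held down on the bar by its detent, untouched (value of joint clamp_arm above 0.58 rad and contact force between the fingers and clamp_arm below 0.1 N and contact force between bar and clamp_arm above 2 N), for 0.3 s.
At the end, for the whole second after the job is handed in: The bar lies at rest in the nest (within 8 mm of its centre, flat on its floor within 4 mm, along it), and the hold-down arm stays down past its detent (joint above 0.58 rad) with its foot pressing on the bar (over 2 N) (horizontal distance between bar and nest below 0.008 m and z of bar in the frame of nest below 0.004 m and angle between the y axis of bar and the y axis of nest, either way round below 0.06 rad and angle between bar's own z axis and vertical below 0.05 rad and value of joint clamp_arm above 0.58 rad and contact force between bar and clamp_arm above 2 N and linear speed of bar below 0.02 m/s); the robot touches nothing.
It fails at once if the arm is pushed with more than 45 N (contact force between any of the fingers, the arm and clamp_arm above 45 N).
It fails at once if the bar is dropped (moves faster than 0.5 m/s while not held) (linear speed of bar above 0.5 m/s and contact force between the fingers and bar below 0.5 N).
It fails at once if a bystander is moved more than 30 mm (distance of any of tube_a, tube_b, holder, tray, driver, spanner, oil from where it was at the start of the episode above 0.03 m).
It also fails if it takes over 64 s, if anything falls off the work surface, if the arm or the gripper's body presses on something with over 40 N, if the wrist force passes 120 N, or if a joint passes its speed limit or range.

### The arm

A 6-joint arm with a two-finger parallel gripper is mounted at the origin on the work surface. World frame = base frame: x ahead of the robot, y to its left, z up, the work surface at z = 0. Lengths are in mm, angles in rad, forces in N, time in s.
With the tool pointing down it reaches from about 400 to 925 mm from the base axis. Payload 12.5 kg.
Tool frame: the origin (TCP) lies at the very end of the fingers, on their centre line; the grasp point (between the pads) lies env.grip_point_offset behind it (env.grip_point_offset is the distance from the TCP to the grasp point, in mm); y points along the fingers, z is the direction in which the jaws open and shut, and the axes are right-handed (so a half turn about y gives the same grasp; the last joint's range is limited). The gripper opens to 95 mm and grips with 3 to 60 N. Pads are 20 mm wide; open, the fingers measure 119 mm over their backs; the gripper's body (75 mm by 180 mm) begins 59 mm behind the grasp point.
Start: joints at [-1.343, 0.491, 1.559, -0, 1.092, -0.106], TCP at [204.796, -590.513, 214.661] pointing down, gripper open.
Joint ranges: [-3.1, 3.1], [-0.84, 2.19], [0.05, 2.79], [-1.13, 4.28], [0.06, 2.93], [-2.69, 2.69]. Speed limits (rad/s): [2.22, 2.22, 2.79, 3.14, 3.14, 3.14].

### API

Orientations are given as [roll, pitch, yaw] about the fixed x, y, z axes, in that order (R = Rz(yaw) Ry(pitch) Rx(roll)).
In Python, from cell import readout, read_camera, env, nets gives the robot as it stands.
- The arm moves only by the tool apply_moves, never from a script. Its argument "increments" is a list of rows, each a list of 3 entries, a list of its own where there are three numbers: the shift along the tool's x, y, z in cm, then the turn, a rotation vector about the tool's x, y, z in degrees, then the finger opening in cm, from 0 to 9.51. A call has exactly 5 rows; each row shifts and turns the pose as measured when the row begins, along the tool's axes as they then stand; what a row does not reach is not made up. A row lasts 1/8 s, in which the tool goes at most 62.5 mm and 10.7 degrees, less where a joint would pass 70% of its speed; a pose out of reach is approached as far as the arm can. A call with a gripper value outside its range is refused whole. The fingers move at their own pace and stop on an object; the grip force is fixed at half the most. Time passes only in rows, so rows that do not move let the fingers close, or fill a call up. It gives the time, the measured TCP pose, the force and the opening at its end, in the units of the state.
- readout.state(): the state, without advancing time (a new reading comes with each control period).
- read_camera(name): name is "scene" or "side" or "wrist"; returns a dict with "img" (420x560x3 uint8, red, green, blue), "vfov" (degrees; the focal length in pixels is half the picture's height over the tangent of half this angle, whatever the lens; pixels are square), "cx", "cy" (the principal point, pixels), "rvec" (rotation vector, rad) and "tvec" (3), from world to camera coordinates, as OpenCV has them; the wrist camera has in their place "mount" (4x4, takes a point from camera to tool coordinates, whose origin is the TCP and whose axes are the tool frame's). Camera axes: x right, y down, z forward; pixel columns grow to the right and rows downward; lengths in mm; the calibration is good to about 2 mm. A picture is of the moment at which its call begins: read the wrist's pose just before it. There is no depth.
- env.job_done(): hands the job in, once; it reports no verdict.
Trained networks look in a picture, given as the dict that the camera call returned (one of the last four; its "shot" number tells which), for a name from the list of things; names that differ only in an ending like _2 or _b are one class to them, and where a whole thing is asked for, a point or a joint stands for the part that bears it (a point fixed in the world has none). Each returns a list of dicts, best first, with "confidence" (0 to 1); they miss things now and then, are a little off and sometimes report something else, mostly with a low value. They report only what shows in the picture. A call takes as long as a camera call. They do not tell look-alikes from the thing itself.
- nets.look_for(picture, thing): "point" ([x, y, z] in mm, in the coordinates of the camera as it stood for that picture, good to about 4 mm: the middle of the surface that is visible of it).
- nets.mark_of(picture, thing): "point" ([x, y, z] in mm, in the coordinates of the camera as it stood for that picture, good to about 4 mm: a listed point, or the origin of a listed thing).
The state is a dict: "t": time; "joints": joint angles; "qvel": joint speeds; "tau": joint torques, N m; "eef_pos": TCP position; "tcp_rot": TCP orientation; "ft_force": force on the tool from outside, world axes, zero at the start; "moment": the same for the moment, N m; "opening": opening from 0.0 (shut) to 1.0 (fully open).
Only numpy, scipy, OpenCV 4.12 (cv2) and the standard library are available. Lean on these libraries where they do the work, as an engineer would, in place of code of your own. Each camera call takes 0.05 s, during which the arm holds its last target. There are 200 camera calls.

## Working session

There is one attempt and no reset: what is moved stays moved. The work goes in short steps, Python scripts to look and compute and a tool call to move; the robot and the scene stay as the last step left them, time stands still between calls to the robot, and variables do not carry over. Pictures are saved under pics/ and viewed, about 8 in all and at most 12, crops included, and the job is handed in when it is done.

Besides the shell and the picture viewer there is one more tool, called after "Request:" as name(argument=value, ...), one argument or row to a line, values as JSON. apply_moves: Moves the arm, as the interface text tells. Its arguments: {"type":"object","properties":{"increments":{"type":"array"}},"required":["increments"]}

```bash
ls; mkdir -p pics; cat > h.py <<'E'
import numpy as np, cv2
from scipy.spatial.transform import Rotation as R
from cell import readout, read_camera, env, nets
def T():
    s=readout.state(); M=np.eye(4); M[:3,:3]=R.from_euler('xyz',s['tcp_rot']).as_matrix(); M[:3,3]=s['eef_pos']; return M
def cam2w(p,M=None):
    if 'mount' in p: return M@np.array(p['mount'])
    A=np.eye(4); A[:3,:3]=cv2.Rodrigues(np.array(p['rvec'],float))[0]; A[:3,3]=np.ravel(p['tvec']); return np.linalg.inv(A)
def proj(p,C,X):
    f=210/np.tan(np.radians(p['vfov'])/2); A=np.linalg.inv(C); q=A[:3,:3]@np.array(X,float)+A[:3,3]
    return np.array([p['cx']+f*q[0]/q[2],p['cy']+f*q[1]/q[2]])
def find(p,C,thing,kind='mark_of'):
    return [(round(d['confidence'],2),(C[:3,:3]@np.array(d['point'])+C[:3,3]).round(1)) for d in getattr(nets,kind)(p,thing)]
def save(p,n): cv2.imwrite('pics/'+n+'.png',p['img'][:,:,::-1])
E
python3 - <<'E'
from h import *
print(readout.state(), env.grip_point_offset)
for n in ['scene','side','wrist']:
    M=T(); p=read_camera(n); C=cam2w(p,M); save(p,n+'0')
    print(n,C.round(2).tolist() if n!='wrist' else np.array(p['mount']).round(2).tolist(), p['vfov'])
    if n=='wrist': continue
    for t in ['bar','bow','stand','hooks','nest','paddle','pivot','oil','holder','tray','tube_a','driver','spanner']:
        r=find(p,C,t); print(t,[(c,x.tolist(),proj(p,C,x).round().tolist()) for c,x in r[:3]])
E
```

```text
pics
{'t': 0.0, 'joints': array([-1.34260516e+00,  4.91580034e-01,  1.55945670e+00, -1.99422732e-05,
        1.09168459e+00, -1.05591358e-01]), 'qvel': array([ 0.00138213,  0.00029387,  0.00101107, -0.00055758, -0.00261522,
        0.0006486 ]), 'tau': array([ 9.54221764e-05, -6.12648082e+01, -2.58189958e+01,  6.93845353e-02,
        4.82056872e-02, -4.76894411e-05]), 'eef_pos': array([ 204.72853188, -590.25989127,  214.04652757]), 'tcp_rot': array([-1.57192058e+00,  1.01369299e-04, -2.80780099e+00]), 'ft_force': array([ 0.18426226,  0.29243158, -0.33123764]), 'moment': array([0.02545138, 0.02683364, 0.02928275]), 'opening': 1.001276928711696} 18.8
scene [[0.83, 0.38, -0.41, 936.53], [0.56, -0.54, 0.63, -716.62], [0.02, -0.75, -0.66, 897.52], [0.0, 0.0, 0.0, 1.0]] 55.605258493783445
bar [(0.81, [691.7, -448.3, -4.5], [249.0, 410.0]), (0.8, [565.9, -216.4, 118.4], [264.0, 278.0]), (0.67, [207.4, -346.2, -4.3], [134.0, 278.0])]
bow [(0.9, [214.0, -346.9, 79.1], [129.0, 259.0]), (0.84, [562.9, -219.2, 205.5], [261.0, 254.0]), (0.81, [693.3, -445.8, 55.3], [249.0, 397.0])]
stand [(0.57, 
[... 1338 characters left out ...]
, [200.0, 256.0])]
pivot [(0.9, [637.7, 330.5, 75.7], [161.0, 280.0])]
oil [(0.61, [517.9, 480.8, 2.0], [167.0, 357.0]), (0.49, [490.2, -470.8, 0.2], [323.0, 188.0])]
holder [(0.64, [521.2, -8.4, 0.9], [263.0, 246.0])]
tray [(0.95, [444.8, 8.5, 0.8], [282.0, 255.0])]
tube_a [(0.72, [381.0, 213.6, -1.4], [272.0, 303.0]), (0.62, [393.1, -241.0, 1.2], [326.0, 220.0])]
driver [(0.64, [565.8, -217.5, 125.9], [277.0, 182.0]), (0.62, [665.1, -10.8, 0.3], [224.0, 236.0])]
spanner [(0.71, [491.3, -471.0, -0.1], [322.0, 188.0]), (0.69, [517.0, 323.3, 175.4], [198.0, 258.0])]
wrist [[-0.0, 0.96, 0.28, -79.59], [-0.0, -0.28, 0.96, -169.48], [1.0, -0.0, 0.0, 1.61], [0.0, 0.0, 0.0, 1.0]] 58.54231028375873
```

View pics/scene0.png

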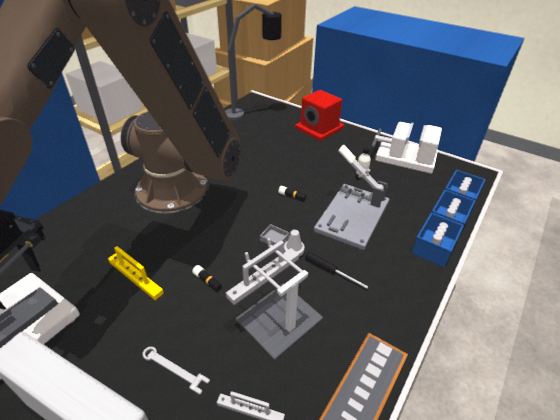

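View pics/side0.png

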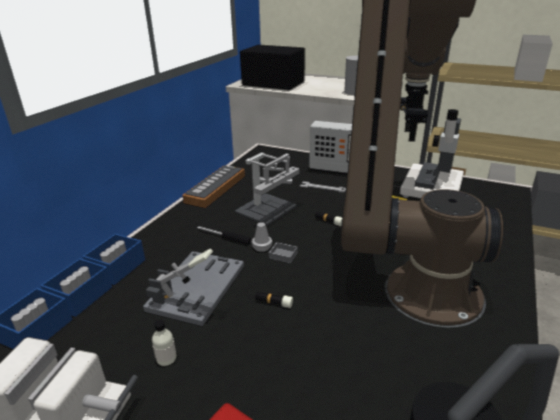

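Pictures: the target is the grey bar hanging on the stand, at about (265,270) in scene. The yellow bar at (135,272) and the small grey bar at (250,407) are look-alikes. The fixture is at (350,213). Next I'll check the yaws with an overlay.

```bash
cat > ov.py <<'E'
from h import *
def fr(x,y,z,yaw):
    A=np.eye(4); A[:3,:3]=R.from_euler('z',yaw,degrees=True).as_matrix(); A[:3,3]=[x,y,z]; return A
def box(a,b): 
    P=np.array([[ (a,b)[(i>>k)&1][k] for k in range(3)] for i in range(8)],float)
    return [(P[i],P[i|1<<k]) for i in range(8) for k in range(3) if not i>>k&1]
BAR=box((-15,-105,0),(15,105,20))+box((-5,-60,75),(5,60,87))
STAND=[(np.array([90,s*34,195.]),np.array([-24,s*34,195.])) for s in(1,-1)]+box((87,-34,190),(103,34,200))
NEST=box((-60,-130,-2),(110,130,0))
def draw(im,p,C,F,L,col,s):
    for a,b in L:
        q=[tuple((proj(p,C,(F@np.append(v,1))[:3])*s+s/2-.5).round().astype(int).tolist()) for v in(a,b)]
        cv2.line(im,q[0],q[1],col,1,cv2.LINE_AA)
E
python3 - <<'E'
from ov import *
p=read_camera('scene'); C=cam2w(p); f=210/np.tan(np.radians(p['vfov'])/2)
def bp(u,v,z):
    d=C[:3,:3]@np.array([(u-p['cx'])/f,(v-p['cy'])/f,1]); return C[:3,3]+d*(z-C[2,3])/d[2]
a,b=bp(228,294,138),bp(301,250,138); print(a,b,np.degrees(np.arctan2(*(b-a)[1::-1])),np.linalg.norm(b-a))
yaw=np.degrees(np.arctan2(*(b-a)[1::-1]))-90
im=cv2.resize(p['img'][:,:,::-1],None,fx=3,fy=3,interpolation=cv2.INTER_CUBIC)
for y,c in((yaw,(0,255,0)),):
    draw(im,p,C,fr(565.5,-216,118,y),BAR,c,3); draw(im,p,C,fr(566,-214.5,0,y),STAND,(0,0,255),3)
draw(im,p,C,fr(575,239,20,6),NEST,(0,255,0),3); draw(im,p,C,fr(575,239,20,6),box((-15,-105,0),(15,105,20)),(0,0,255),3)
o=np.hstack([im[690:1090,620:1000],im[500:900,900:1280][:, :]]); cv2.imwrite('pics/ov1.png',o); print(yaw,o.shape)
E
```

```text
[ 535.44715742 -313.97657294  138.        ] [ 601.53832194 -100.89558301  138.        ] 72.7677186770205 223.09538385475338
-17.232281322979503 (400, 760, 3)
```

View pics/ov1.png

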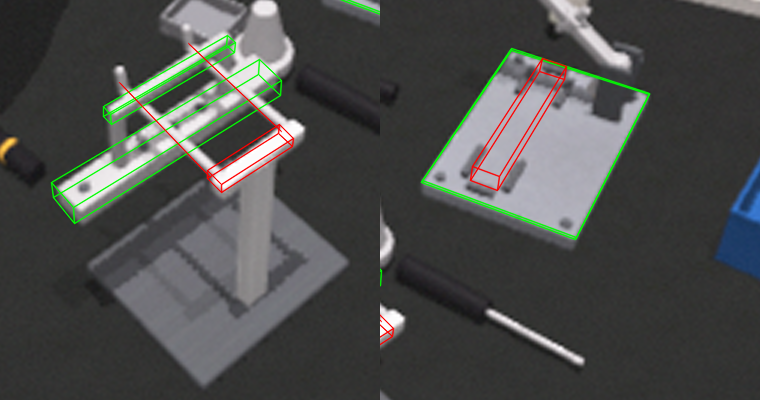

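Nest yaw 6° fits, and the stand yaw is about -17°. Next is a helper that works out rows, then I go above the handle.

```bash
cat >> h.py <<'E'
def plan(pos,zang,n,op):
    """rows to pose: tcp pos (mm), tool-z heading (deg, world), tool down; n rows"""
    M=T(); c,s=np.cos(np.radians(zang)),np.sin(np.radians(zang))
    Rg=np.array([[s,0,c],[-c,0,s],[0,-1,0]]); Rd=R.from_matrix(Rg)
    R0=R.from_matrix(M[:3,:3]); rv=(R0.inv()*Rd).as_rotvec(); d=np.array(pos)-M[:3,3]
    st=readout.state(); print('t',round(st['t'],2),'pos',M[:3,3].round(1),'zang',round(float(np.degrees(np.arctan2(M[1,2],M[0,2]))),1),'F',st['ft_force'].round(1),'op',round(st['opening']*95,1),'d',d.round(1),'rot',np.degrees(rv).round(1))
    for i in range(n):
        Ri=R0*R.from_rotvec(rv*i/n); print([ (Ri.inv().apply(d/n)/10).round(2).tolist(), (np.degrees(rv)/n).round(1).tolist(), op])
E
python3 -c "
from h import *
plan([563,-217,320],-17.2,10,6)"
```

```text
t 1.5 pos [ 204.8 -590.5  214.6] zang -70.9 F [-0.3  0.2  0.8] op 95.1 d [358.2 373.5 105.4] rot [ -0.  -53.7   0. ]
[[-4.61, -1.05, -2.36], [-0.0, -5.4, 0.0], 6]
[[-4.81, -1.05, -1.91], [-0.0, -5.4, 0.0], 6]
[[-4.97, -1.05, -1.46], [-0.0, -5.4, 0.0], 6]
[[-5.08, -1.05, -0.98], [-0.0, -5.4, 0.0], 6]
[[-5.15, -1.05, -0.51], [-0.0, -5.4, 0.0], 6]
[[-5.17, -1.05, -0.02], [-0.0, -5.4, 0.0], 6]
[[-5.15, -1.05, 0.46], [-0.0, -5.4, 0.0], 6]
[[-5.09, -1.05, 0.94], [-0.0, -5.4, 0.0], 6]
[[-4.98, -1.05, 1.41], [-0.0, -5.4, 0.0], 6]
[[-4.82, -1.05, 1.87], [-0.0, -5.4, 0.0], 6]
```

Request:
apply_moves(
  increments=[
    [[-4.6,-1.5,-2.4],[0,-5.4,0],6],
    [[-4.8,-1.5,-1.9],[0,-5.4,0],6],
    [[-5,-1.5,-1.5],[0,-5.4,0],6],
    [[-5.1,-1.5,-1],[0,-5.4,0],6],
    [[-5.1,-1.5,-0.5],[0,-5.4,0],6],
  ],
)

```text
t: 2.12
eef_pos: [385.0, -398.9, 290.4]
tcp_rot: [-1.572, 0.001, -2.328]
ft_force: [1.0, -0.4, 0.4]
opening: 0.637
```

```bash
python3 -c "
from h import *
plan([563,-217,320],-17.2,5,6)"
```

```text
t 2.12 pos [ 385.  -398.9  290.4] zang -43.4 F [ 1.  -0.4  0.4] op 60.5 d [178.  181.9  29.6] rot [  0.1 -26.2  -0.1]
[[-5.09, -0.59, 0.09], [0.0, -5.2, -0.0], 6]
[[-5.06, -0.59, 0.55], [0.0, -5.2, -0.0], 6]
[[-4.99, -0.59, 1.01], [0.0, -5.2, -0.0], 6]
[[-4.88, -0.59, 1.46], [0.0, -5.2, -0.0], 6]
[[-4.72, -0.59, 1.9], [0.0, -5.2, -0.0], 6]
```

Tracking is good.

Request:
apply_moves(
  increments=[
    [[-5.1,-0.6,0.1],[0,-5.2,0],6],
    [[-5.1,-0.6,0.5],[0,-5.2,0],6],
    [[-5,-0.6,1],[0,-5.2,0],6],
    [[-4.9,-0.6,1.5],[0,-5.2,0],6],
    [[-4.7,-0.6,1.9],[0,-5.2,0],6],
  ],
)

```text
t: 2.75
eef_pos: [567.7, -208.6, 323.4]
tcp_rot: [-1.569, -0.0, -1.859]
ft_force: [-0.5, -0.0, -0.8]
opening: 0.632
```

```bash
python3 - <<'E'
from ov import *
M=T(); p=read_camera('wrist'); C=cam2w(p,M)
print(M[:3,3])
for t in ['bar','bow','hooks','stand']: print(t,[(c,x.tolist()) for c,x in find(p,C,t)[:3]])
s=1.4
im=cv2.resize(p['img'][:,:,::-1],None,fx=s,fy=s,interpolation=cv2.INTER_CUBIC)
draw(im,p,C,fr(565.5,-216,118,-17.2),BAR,(0,255,0),s); draw(im,p,C,fr(566,-214.5,0,-17.2),STAND,(0,0,255),s)
cv2.imwrite('pics/ov2.png',im)
E
```

```text
[ 567.66548509 -208.58757886  323.42557889]
bar [(0.86, [566.2, -217.3, 122.1]), (0.72, [695.0, -451.7, 0.9])]
bow [(0.85, [572.2, -221.6, 201.7])]
hooks []
stand []
```

View pics/ov2.png

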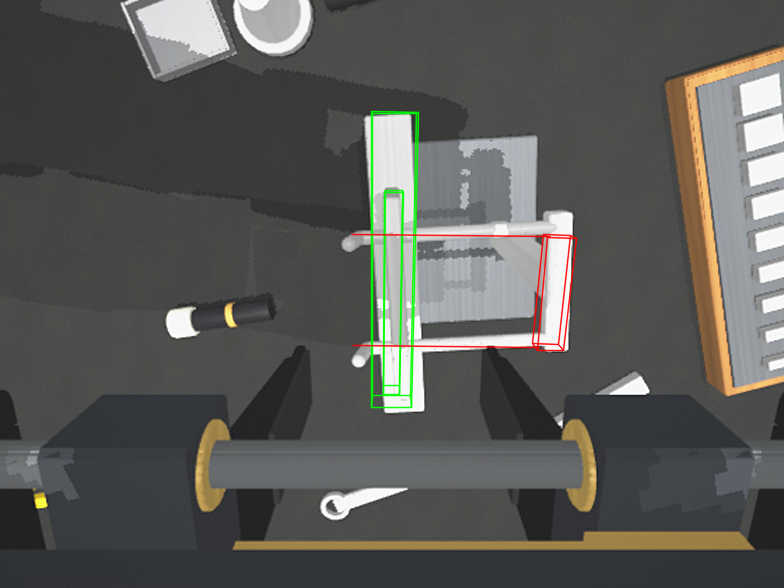

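The wrist view shows the bar running from (390,113) to (404,410), about 3° off the overlay. So the stand yaw is about -13.8° and the bow is near (567,-218). Now align and descend.

```bash
python3 -c "
from h import *
plan([567,-218,235],-13.8,5,6)"
```

```text
t 3.0 pos [ 566.3 -210.2  322.8] zang -16.7 F [-0.4  0.1  0.7] op 59.9 d [  0.7  -7.8 -87.8] rot [-0.1 -2.9  0. ]
[[0.15, 1.76, 0.06], [-0.0, -0.6, 0.0], 6]
[[0.15, 1.76, 0.06], [-0.0, -0.6, 0.0], 6]
[[0.15, 1.76, 0.05], [-0.0, -0.6, 0.0], 6]
[[0.15, 1.76, 0.05], [-0.0, -0.6, 0.0], 6]
[[0.15, 1.76, 0.05], [-0.0, -0.6, 0.0], 6]
```

Request:
apply_moves(
  increments=[
    [[0.4,2.2,0.15],[0,-1.4,0],6],
    [[0.3,2.2,0.1],[0,-1.4,0],6],
    [[0,2.2,0],[0,0,0],6],
    [[0,2,0],[0,0,0],6],
    [[0,0,0],[0,0,0],6],
  ],
)

```text
t: 3.62
eef_pos: [562.2, -224.2, 234.9]
tcp_rot: [-1.57, -0.001, -1.824]
ft_force: [-0.1, -0.4, 1.2]
opening: 0.633
```

```bash
python3 - <<'E'
from ov import *
M=T(); p=read_camera('wrist'); C=cam2w(p,M)
for t in ['bar','bow','hooks']: print(t,[(c,x.tolist()) for c,x in find(p,C,t)[:3]])
s=1.4
im=cv2.resize(p['img'][:,:,::-1],None,fx=s,fy=s,interpolation=cv2.INTER_CUBIC)
draw(im,p,C,fr(567,-218,118,-13.8),BAR,(0,255,0),s); draw(im,p,C,fr(567,-218,0,-13.8),STAND,(0,0,255),s)
cv2.imwrite('pics/ov3.png',im)
plan([567,-218,187],-13.8,3,6)
E
```

```text
bar [(0.55, [568.6, -217.1, 123.0]), (0.54, [212.3, -344.2, -3.3])]
bow [(0.6, [568.9, -219.5, 202.6])]
hooks []
t 3.83 pos [ 563.6 -223.8  237. ] zang -14.4 F [-0.3  0.2 -1.2] op 59.7 d [  3.4   5.8 -50. ] rot [-0.3 -0.6  0.1]
[[-0.22, 1.67, 0.05], [-0.1, -0.2, 0.0], 6]
[[-0.22, 1.67, 0.06], [-0.1, -0.2, 0.0], 6]
[[-0.22, 1.67, 0.06], [-0.1, -0.2, 0.0], 6]
```

View pics/ov3.png

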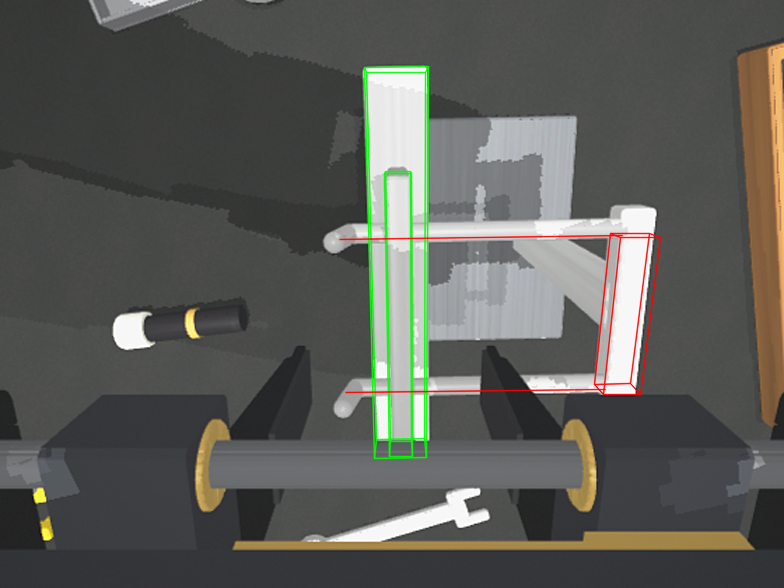

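The overlay fits within about 3 mm, so I descend now.

Request:
apply_moves(
  increments=[
    [[-0.3,1.2,0.1],[0,-0.6,0],6],
    [[-0.3,1.2,0.1],[0,0,0],6],
    [[-0.3,1.2,0],[0,0,0],6],
    [[0,1,0],[0,0,0],6],
    [[0,0,0],[0,0,0],6],
  ],
)

```text
t: 4.45
eef_pos: [568.3, -214.8, 188.1]
tcp_rot: [-1.565, -0.002, -1.811]
ft_force: [-0.7, 0.4, 0.3]
opening: 0.635
```

```bash
python3 -c "
from h import *
plan([567.5,-216,187],-13.8,1,6)"
```

```text
t 4.45 pos [ 568.3 -214.8  188.1] zang -13.7 F [-0.7  0.4  0.3] op 60.3 d [-0.8 -1.2 -1.1] rot [-0.3  0.1  0.1]
[[0.14, 0.11, -0.05], [-0.3, 0.1, 0.1], 6]
```

Request:
apply_moves(
  increments=[
    [[0,0,0],[0,0,0],2],
    [[0,0,0],[0,0,0],0],
    [[0,0,0],[0,0,0],0],
    [[0,0,0],[0,0,0],0],
    [[0,0,0],[0,0,0],0],
  ],
)

```text
t: 5.08
eef_pos: [568.7, -215.2, 189.2]
tcp_rot: [-1.563, -0.003, -1.811]
ft_force: [0.7, -0.2, 0.3]
opening: 0.163
```

```bash
python3 -c "
from h import *
plan([567.5,-216,217],-13.8,3,0)"
```

```text
t 5.08 pos [ 568.7 -215.2  189.2] zang -13.8 F [ 0.7 -0.2  0.3] op 15.5 d [-1.2 -0.8 27.8] rot [-0.4  0.   0.1]
[[0.04, -0.93, -0.03], [-0.1, 0.0, 0.0], 0]
[[0.04, -0.93, -0.03], [-0.1, 0.0, 0.0], 0]
[[0.04, -0.93, -0.03], [-0.1, 0.0, 0.0], 0]
```

Request:
apply_moves(
  increments=[
    [[0,0,0],[0,0,0],0],
    [[0,0,0],[0,0,0],0],
    [[0,0,0],[0,0,0],0],
    [[0,-0.4,0],[0,0,0],0],
    [[0,-0.4,0],[0,0,0],0],
  ],
)

```text
t: 5.7
eef_pos: [567.9, -214.8, 196.4]
tcp_rot: [-1.566, -0.002, -1.811]
ft_force: [0.1, 0.0, -5.8]
opening: 0.101
```

Request:
apply_moves(
  increments=[
    [[0,-0.6,0],[0,0,0],0],
    [[0,-0.6,0],[0,0,0],0],
    [[0,-0.6,0],[0,0,0],0],
    [[0,-0.5,0],[0,0,0],0],
    [[0,0,0],[0,0,0],0],
  ],
)

```text
t: 6.32
eef_pos: [567.8, -214.7, 221.3]
tcp_rot: [-1.566, -0.002, -1.811]
ft_force: [0.8, -0.6, -6.1]
opening: 0.101
```

```bash
python3 -c "
from h import *
plan([568,-215.5,219],-13.8,3,0)
p=read_camera('side');C=cam2w(p);print(find(p,C,'bow')[:1],find(p,C,'bar')[:1])"
```

```text
t 6.33 pos [ 567.8 -214.7  221.3] zang -13.8 F [ 0.8 -0.6 -6.1] op 9.6 d [ 0.2 -0.8 -2.3] rot [-0.3  0.   0.1]
[[0.02, 0.08, 0.01], [-0.1, 0.0, 0.0], 0]
[[0.02, 0.08, 0.01], [-0.1, 0.0, 0.0], 0]
[[0.02, 0.08, 0.01], [-0.1, 0.0, 0.0], 0]
[(0.8, array([ 571.2, -211. ,  237.7]))] [(0.94, array([ 566.1, -219.1,  153.3]))]
```

Request:
apply_moves(
  increments=[
    [[0,0,-1.5],[0,0,0],0],
    [[0,0,-2],[0,0,0],0],
    [[0,0,-2.2],[0,0,0],0],
    [[0,0,-2.2],[0,0,0],0],
    [[0,0,-1],[0,0,0],0],
  ],
)

```text
t: 7.1
eef_pos: [474.9, -191.4, 219.1]
tcp_rot: [-1.57, -0.001, -1.811]
ft_force: [-0.3, 1.1, -5.1]
opening: 0.102
```

```bash
python3 -c "
from h import *
plan([436,224,225],6,12,0)"
```

```text
t 7.1 pos [ 474.9 -191.4  219.1] zang -13.7 F [-0.3  1.1 -5.1] op 9.7 d [-38.9 415.4   5.9] rot [ -0.  -19.7   0.1]
[[-3.29, -0.05, -1.14], [-0.0, -1.6, 0.0], 0]
[[-3.32, -0.05, -1.04], [-0.0, -1.6, 0.0], 0]
[[-3.35, -0.05, -0.95], [-0.0, -1.6, 0.0], 0]
[[-3.37, -0.05, -0.85], [-0.0, -1.6, 0.0], 0]
[[-3.39, -0.05, -0.75], [-0.0, -1.6, 0.0], 0]
[[-3.41, -0.05, -0.66], [-0.0, -1.6, 0.0], 0]
[[-3.43, -0.05, -0.56], [-0.0, -1.6, 0.0], 0]
[[-3.45, -0.05, -0.46], [-0.0, -1.6, 0.0], 0]
[[-3.46, -0.05, -0.36], [-0.0, -1.6, 0.0], 0]
[[-3.47, -0.05, -0.26], [-0.0, -1.6, 0.0], 0]
[[-3.47, -0.05, -0.16], [-0.0, -1.6, 0.0], 0]
[[-3.48, -0.05, -0.06], [-0.0, -1.6, 0.0], 0]
```

Request:
apply_moves(
  increments=[
    [[-2.5,-0.1,-0.9],[0,-2,0],0],
    [[-3.8,-0.1,-1.2],[0,-2,0],0],
    [[-4.2,-0.1,-1.1],[0,-2,0],0],
    [[-4.2,-0.1,-0.9],[0,-2,0],0],
    [[-4.2,-0.1,-0.8],[0,-2,0],0],
  ],
)

```text
t: 7.72
eef_pos: [455.7, 6.3, 224.3]
tcp_rot: [-1.567, -0.002, -1.637]
ft_force: [1.4, 0.3, -5.4]
opening: 0.106
```

Request:
apply_moves(
  increments=[
    [[-4.2,-0.1,-0.6],[0,-2,0],0],
    [[-4.2,-0.1,-0.5],[0,-2,0],0],
    [[-4.2,-0.1,-0.4],[0,-2,0],0],
    [[-4,-0.1,-0.2],[0,-2,0],0],
    [[-3,0,-0.1],[0,-1.6,0],0],
  ],
)

```text
t: 8.35
eef_pos: [435.7, 209.4, 228.9]
tcp_rot: [-1.564, -0.002, -1.463]
ft_force: [0.7, -0.8, -5.6]
opening: 0.105
```

```bash
python3 -c "
from h import *
plan([436,224,205],6,3,0)"
```

```text
t 8.35 pos [435.7 209.4 228.9] zang 6.2 F [ 0.7 -0.8 -5.6] op 10.0 d [  0.3  14.6 -23.9] rot [-0.4  0.2  0.1]
[[-0.48, 0.8, 0.06], [-0.1, 0.1, 0.0], 0]
[[-0.48, 0.8, 0.06], [-0.1, 0.1, 0.0], 0]
[[-0.48, 0.8, 0.06], [-0.1, 0.1, 0.0], 0]
```

Request:
apply_moves(
  increments=[
    [[-0.5,2,0],[0,0,0],0],
    [[-0.5,3,0],[0,0,0],0],
    [[-0.3,3,0],[0,0,0],0],
    [[0,3,0],[0,0,0],0],
    [[0,1.2,0],[0,0,0],0],
  ],
)

```text
t: 8.98
eef_pos: [435.5, 225.5, 105.2]
tcp_rot: [-1.558, -0.001, -1.458]
ft_force: [-0.0, -0.8, -5.8]
opening: 0.105
```

```bash
python3 - <<'E'
from ov import *
plan([436,224,105],6,2,0)
M=T(); p=read_camera('wrist'); C=cam2w(p,M); P=[]
for t in ['bar','bow','nest','paddle','pivot','tube_a']: print(t,[(c,x.tolist()) for c,x in find(p,C,t)[:2]])
ims=[]
G=fr(*M[:3,3],6); G[2,3]+=16-81
for q,K,s in((p,C,1),):
    im=cv2.resize(q['img'][:,:,::-1],None,fx=1.4,fy=1.4,interpolation=cv2.INTER_CUBIC)
    draw(im,q,K,fr(575,239,20,6),NEST+box((-15,-105,0),(15,105,20)),(0,0,255),1.4); draw(im,q,K,G,BAR,(0,255,0),1.4)
    cv2.imwrite('pics/ov4.png',im)
E
```

```text
t 8.97 pos [435.5 225.5 105.2] zang 6.5 F [-0.  -0.8 -5.8] op 10.0 d [ 0.5 -1.5 -0.2] rot [-0.7  0.5  0. ]
[[0.08, 0.01, 0.02], [-0.4, 0.2, 0.0], 0]
[[0.08, 0.01, 0.02], [-0.4, 0.2, 0.0], 0]
bar [(0.58, [436.7, 223.5, 40.6])]
bow [(0.96, [438.6, 220.8, 119.1])]
nest [(0.93, [573.4, 237.9, 21.6])]
paddle []
pivot [(0.31, [573.7, 236.7, 20.1])]
tube_a [(0.66, [386.7, 213.8, -4.7])]
```

View pics/ov4.png

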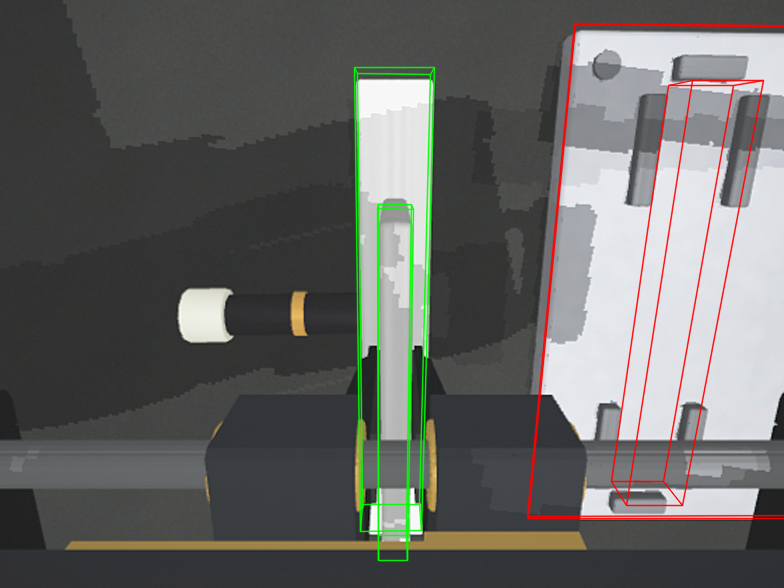

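The wrist view shows the nest model sitting centred between the stops (left stop at (646,150), right at (745,150)). The held bar appears pitched by 2–3°. I'll check that from the side.

```bash
python3 - <<'E'
from ov import *
M=T(); ims=[]
G=fr(*M[:3,3],6); G[2,3]+=16-81
for n in ('side','scene'):
    q=read_camera(n);K=cam2w(q);s=4
    im=cv2.resize(q['img'][:,:,::-1],None,fx=s,fy=s,interpolation=cv2.INTER_CUBIC); 
    draw(im,q,K,G,BAR,(0,255,0),s); draw(im,q,K,fr(575,239,20,6),NEST,(0,0,255),s)
    u,v=(proj(q,K,[500,230,60])*s).astype(int); ims.append(im[v-270:v+270,u-200:u+200])
    print(find(q,K,'bow')[:2],find(q,K,'bar')[:2],find(q,K,'nest')[:1])
cv2.imwrite('pics/ov5.png',np.hstack(ims))
E
```

```text
[(0.8, array([ 211.3, -346.2,   80.2])), (0.66, array([438.2, 228.1, 122.1]))] [(0.96, array([434.1, 224.8,  37.6])), (0.62, array([ 7.014e+02, -4.463e+02,  6.000e-01]))] [(0.94, array([575.5, 238.9,  20.2]))]
[(0.87, array([434.1, 218.2, 120.8])), (0.84, array([ 693.2, -444.9,   54.1]))] [(0.83, array([ 692.6, -446.9,   -3.9])), (0.69, array([ 6.696e+02, -3.900e+00, -2.000e-01]))] []
```

View pics/ov5.png

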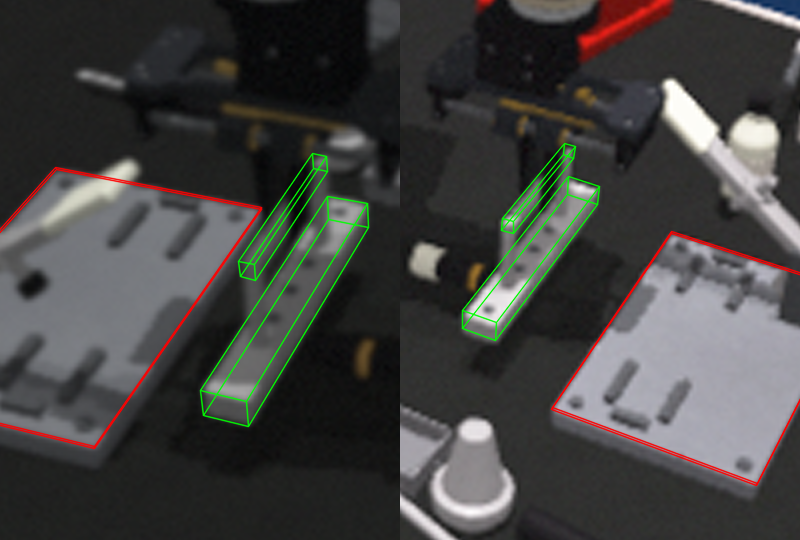

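The fit holds, with tilt under 2°. Now advance into the nest.

```bash
python3 -c "
from h import *
plan([574.8,242,105],6,5,0)"
```

```text
t 9.72 pos [436.  225.6 106.5] zang 6.5 F [ 0.8  0.4 -5.2] op 9.8 d [138.8  16.4  -1.5] rot [-0.8  0.5  0. ]
[[-0.01, 0.07, 2.79], [-0.2, 0.1, 0.0], 0]
[[-0.02, 0.06, 2.79], [-0.2, 0.1, 0.0], 0]
[[-0.02, 0.05, 2.79], [-0.2, 0.1, 0.0], 0]
[[-0.03, 0.05, 2.79], [-0.2, 0.1, 0.0], 0]
[[-0.03, 0.04, 2.79], [-0.2, 0.1, 0.0], 0]
```

Request:
apply_moves(
  increments=[
    [[0,0,2],[-0.4,0.3,0],0],
    [[0,0,3],[-0.4,0.2,0],0],
    [[0,0.1,3],[0,0,0],0],
    [[0,0,3],[0,0,0],0],
    [[0,0,2],[0,0,0],0],
  ],
)

```text
t: 10.35
eef_pos: [567.5, 239.7, 105.5]
tcp_rot: [-1.573, -0.0, -1.466]
ft_force: [-0.7, 0.3, -5.8]
opening: 0.102
```

```bash
python3 - <<'E'
from ov import *
plan([574.8,242,105],6,1,0)
M=T(); p=read_camera('wrist'); C=cam2w(p,M)
for t in ['bar','bow','nest']: print(t,[(c,x.tolist()) for c,x in find(p,C,t)[:2]])
im=cv2.resize(p['img'][:,:,::-1],None,fx=1.4,fy=1.4,interpolation=cv2.INTER_CUBIC)
cv2.imwrite('pics/ov6.png',im)
E
```

```text
t 10.35 pos [567.5 239.7 105.5] zang 6.0 F [-0.7  0.3 -5.8] op 9.7 d [ 7.3  2.3 -0.5] rot [ 0.1 -0.   0. ]
[[-0.15, 0.05, 0.75], [0.1, -0.0, 0.0], 0]
bar [(0.79, [566.0, 240.3, 38.3])]
bow [(0.72, [573.9, 230.3, 114.1])]
nest []
```

View pics/ov6.png

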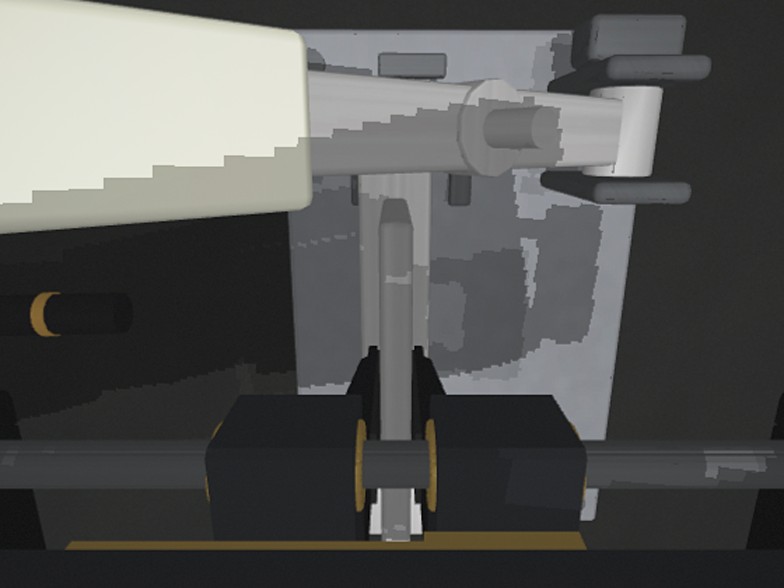

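Request:
apply_moves(
  increments=[
    [[-0.2,0,0.6],[0,0,0],0],
    [[0,0,0.2],[0,0,0],0],
    [[0,0.5,0],[0,0,0],0],
    [[0,0.5,0],[0,0,0],0],
    [[0,0,0],[0,0,0],0],
  ],
)

```text
t: 11.18
eef_pos: [572.4, 242.6, 94.5]
tcp_rot: [-1.576, -0.001, -1.465]
ft_force: [-0.3, -0.0, -5.4]
opening: 0.105
```

```bash
python3 -c "
from h import *
plan([574.8,242,85],6,3,0)"
```

```text
t 11.18 pos [572.4 242.6  94.5] zang 6.0 F [-0.3 -0.  -5.4] op 10.0 d [ 2.4 -0.6 -9.5] rot [0.3 0.  0. ]
[[0.03, 0.32, 0.08], [0.1, 0.0, 0.0], 0]
[[0.03, 0.32, 0.08], [0.1, 0.0, 0.0], 0]
[[0.03, 0.32, 0.08], [0.1, 0.0, 0.0], 0]
```

Request:
apply_moves(
  increments=[
    [[0,0,0.25],[0.3,0,0],0],
    [[0,0.3,0],[0,0,0],0],
    [[0,0.2,0],[0,0,0],0],
    [[0,0.2,0],[0,0,0],0],
    [[0,0,0],[0,0,0],0],
  ],
)

```text
t: 11.8
eef_pos: [575.1, 242.8, 87.0]
tcp_rot: [-1.57, -0.001, -1.466]
ft_force: [-0.2, 0.2, -6.3]
opening: 0.102
```

```bash
python3 -c "
from h import *
plan([574.8,242,85],6,1,0)"
```

```text
t 11.8 pos [575.1 242.8  87. ] zang 6.0 F [-0.2  0.2 -6.3] op 9.7 d [-0.3 -0.8 -2. ] rot [-0.1  0.   0. ]
[[0.08, 0.2, -0.03], [-0.1, 0.0, 0.0], 0]
```

No contact yet, and the underside is already below the stop tops. Continuing gently.

Request:
apply_moves(
  increments=[
    [[0,0.1,0],[0,0,0],0],
    [[0,0.1,0],[0,0,0],0],
    [[0,0.1,0],[0,0,0],0],
    [[0,0,0],[0,0,0],0],
    [[0,0,0],[0,0,0],0],
  ],
)

```text
t: 12.42
eef_pos: [575.6, 242.9, 85.5]
tcp_rot: [-1.568, -0.001, -1.465]
ft_force: [-0.7, 0.8, -5.5]
opening: 0.099
```

Request:
apply_moves(
  increments=[
    [[0,0.15,0],[0,0,0],0],
    [[0,0.15,0],[0,0,0],0],
    [[0,0.15,0],[0,0,0],0],
    [[0,0.1,0],[0,0,0],0],
    [[0,0,0],[0,0,0],0],
  ],
)

```text
t: 13.05
eef_pos: [576.1, 243.0, 85.6]
tcp_rot: [-1.564, -0.0, -1.465]
ft_force: [-0.1, -0.0, -6.0]
opening: 0.106
```

Request:
apply_moves(
  increments=[
    [[0,0.3,0],[0,0,0],0],
    [[0,0.3,0],[0,0,0],0],
    [[0,0,0],[0,0,0],0],
    [[0,0,0],[0,0,0],0],
    [[0,0,0],[0,0,0],0],
  ],
)

```text
t: 13.68
eef_pos: [577.4, 243.3, 85.4]
tcp_rot: [-1.559, 0.001, -1.465]
ft_force: [-3.2, -0.9, 4.2]
opening: 0.103
```

```bash
python3 -c "
from h import *
plan([574.8,242,85],6,1,0); print(readout.state())
for n in('side','scene'):
  p=read_camera(n);C=cam2w(p);print(find(p,C,'bow')[:2],find(p,C,'bar')[:2])"
```

```text
t 13.68 pos [577.4 243.3  85.4] zang 6.0 F [-3.2 -0.9  4.2] op 9.7 d [-2.6 -1.3 -0.4] rot [-0.7  0.  -0. ]
[[0.1, 0.04, -0.28], [-0.7, 0.0, -0.0], 0]
{'t': 13.675, 'joints': array([ 0.29412499,  0.63577363,  1.68452243, -0.00233838,  0.80941331,
        0.19017588]), 'qvel': array([-2.94897095e-06, -4.58243889e-05,  1.64917224e-03,  8.81709557e-04,
        1.21953731e-03,  6.28563327e-04]), 'tau': array([ 4.41250380e-02, -6.28915572e+01, -2.12661356e+01,  4.42205253e-02,
       -1.02413636e+00, -1.15416006e-01]), 'eef_pos': array([577.44162187, 243.28937004,  85.44669913]), 'tcp_rot': array([-1.55880505e+00,  5.65103852e-04, -1.46524059e+00]), 'ft_force': array([-3.22079398, -0.88555866,  4.2301995 ]), 'moment': array([-0.23384559,  0.56366835, -0.10288221]), 'opening': 0.10262190050661958}
[(0.97, array([580.4, 245.1, 102.7])), (0.54, array([ 697.4, -445.5,   57.5]))] [(0.48, array([ 6.985e+02, -4.473e+02, -1.000e-01]))]
[(0.84, array([ 694.8, -443.8,   56.6])), (0.81, array([ 215.5, -346.4,   80.2]))] [(0.97, array([ 209.4, -348.4,   -2.5])), (0.91, array([ 693.2, -445.2,   -2.3]))]
```

Contact is at floor height (TCP 85.4, bow z about 102). I'll take out the drift, then open.

Request:
apply_moves(
  increments=[
    [[0,0,-0.15],[-0.7,0,0],0],
    [[0,-0.05,0],[0,0,0],1.2],
    [[0,0,0],[0,0,0],1.6],
    [[0,0,0],[0,0,0],2.5],
    [[0,0,0],[0,0,0],3],
  ],
)

```text
t: 14.6
eef_pos: [577.4, 243.4, 86.1]
tcp_rot: [-1.568, 0.001, -1.465]
ft_force: [0.4, -0.1, -0.3]
opening: 0.293
```

```bash
python3 - <<'E'
from ov import *
plan([574.8,242,85],6,1,3)
M=T(); p=read_camera('wrist'); C=cam2w(p,M)
for n in('side','scene'):
  q=read_camera(n);K=cam2w(q);print(find(q,K,'bow')[:2],find(q,K,'bar')[:2])
im=cv2.resize(p['img'][:,:,::-1],None,fx=1.4,fy=1.4,interpolation=cv2.INTER_CUBIC)
draw(im,p,C,fr(575,240,20,6),BAR,(0,255,0),1.4)
cv2.imwrite('pics/ov7.png',im)
E
```

```text
t 14.6 pos [577.4 243.4  86.1] zang 6.1 F [ 0.4 -0.1 -0.3] op 27.8 d [-2.6 -1.4 -1.1] rot [-0.1  0.1 -0.1]
[[0.11, 0.11, -0.27], [-0.1, 0.1, -0.1], 3]
[(0.97, array([577.8, 247.1, 102.5])), (0.52, array([ 696.4, -445.3,   56. ]))] [(0.93, array([576.6, 241.5,  18.4])), (0.65, array([ 698. , -446. ,    0.7]))]
[(0.79, array([572.8, 238.3,  99.7])), (0.77, array([ 212.8, -343.9,   80.6]))] [(0.91, array([ 208.7, -346.5,   -0.6])), (0.86, array([ 695.6, -447.8,   -2.1]))]
```

View pics/ov7.png

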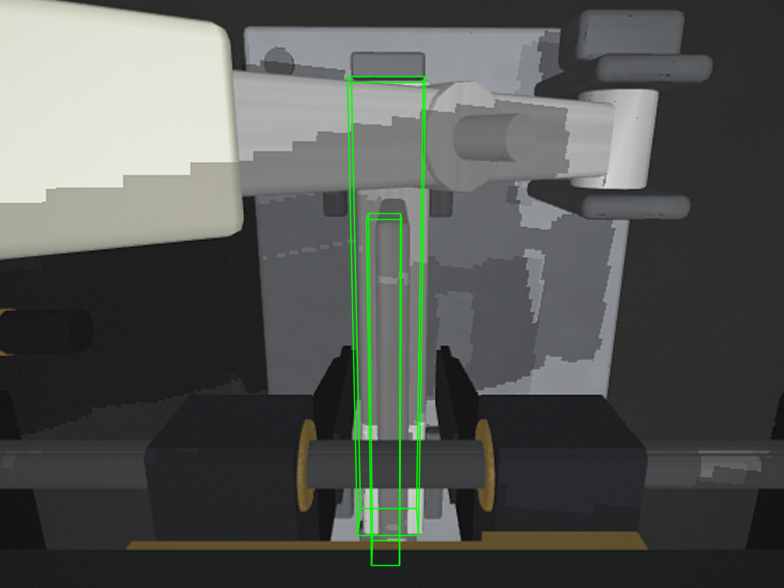

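The force is about zero and the bar sits between the stops (330–450 px). Now open and retreat upward.

Request:
apply_moves(
  increments=[
    [[0,-1.5,0],[0,0,0],3.5],
    [[0,-3,0],[0,0,0],3.5],
    [[0,-4,0],[0,0,0],3.5],
    [[0,-4,0],[0,0,0],2],
    [[0,-4,0],[0,0,0],0],
  ],
)

```text
t: 15.58
eef_pos: [576.0, 242.8, 257.4]
tcp_rot: [-1.572, 0.0, -1.465]
ft_force: [0.6, 0.1, -0.6]
opening: 0.213
```

```bash
python3 - <<'E'
from ov import *
plan([514,318.6,240],6,4,0)
for n in('side','scene'):
  q=read_camera(n);K=cam2w(q);print([find(q,K,t)[:1] for t in('bow','bar','paddle','pivot','nest')])
  if n=='side':
    s=4; im=cv2.resize(q['img'][:,:,::-1],None,fx=s,fy=s,interpolation=cv2.INTER_CUBIC); 
    u,v=(proj(q,K,[560,250,60])*s).astype(int); im=im[v-300:v+300,u-400:u+400]; cv2.imwrite('pics/ov8.png',im)
E
```

```text
t 15.57 pos [576.  242.8 257.4] zang 6.1 F [ 0.6  0.1 -0.6] op 20.3 d [-62.   75.8 -17.4] rot [ 0.   0.1 -0. ]
[[-2.05, 0.44, -1.34], [0.0, 0.0, -0.0], 0]
[[-2.05, 0.44, -1.34], [0.0, 0.0, -0.0], 0]
[[-2.05, 0.44, -1.34], [0.0, 0.0, -0.0], 0]
[[-2.05, 0.44, -1.34], [0.0, 0.0, -0.0], 0]
[[(0.97, array([ 212.3, -345.4,   76.6]))], [(0.9, array([574.4, 243.2,  19.3]))], [(0.59, array([519.6, 319.6, 177.6]))], [(0.72, array([638.9, 332.9,  76.4]))], [(0.71, array([572.7, 238.4,  22. ]))]]
[[(0.87, array([ 694.7, -447. ,   55.2]))], [(0.86, array([ 210.6, -344.6,   -5.4]))], [(0.63, array([517.3, 321.8, 178.3]))], [(0.63, array([640.7, 328.7,  70.2]))], [(0.58, array([573.1, 238.8,  15.2]))]]
```

View pics/ov8.png

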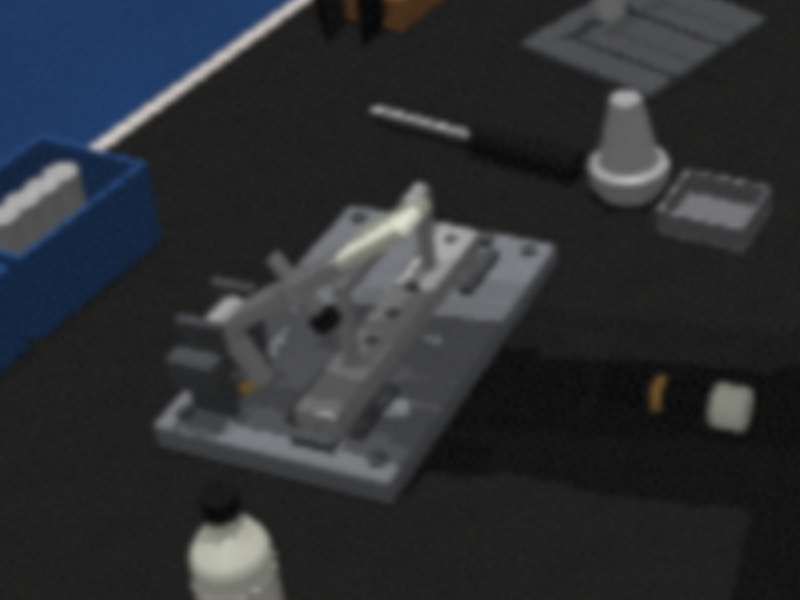

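```bash
python3 - <<'E'
from ov import *
ims=[]
for n in('side','scene'):
  q=read_camera(n);K=cam2w(q)
  s=6; im=cv2.resize(q['img'][:,:,::-1],None,fx=s,fy=s,interpolation=cv2.INTER_CUBIC)
  im=cv2.convertScaleAbs(im,alpha=1.5)
  F=fr(575,239.5,20,6); G=F@fr(0,1.5,0,0)
  draw(im,q,K,G,box((-15,-105,0),(15,105,20)),(0,255,0),s)
  draw(im,q,K,F,box((-60,-130,0),(110,130,0)),(0,0,255),s)
  u,v=(proj(q,K,[572,239,40])*s).astype(int); ims.append(im[v-290:v+290,u-200:u+200])
cv2.imwrite('pics/ov9.png',np.hstack(ims))
E
```

```text
(no output)
```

View pics/ov9.png

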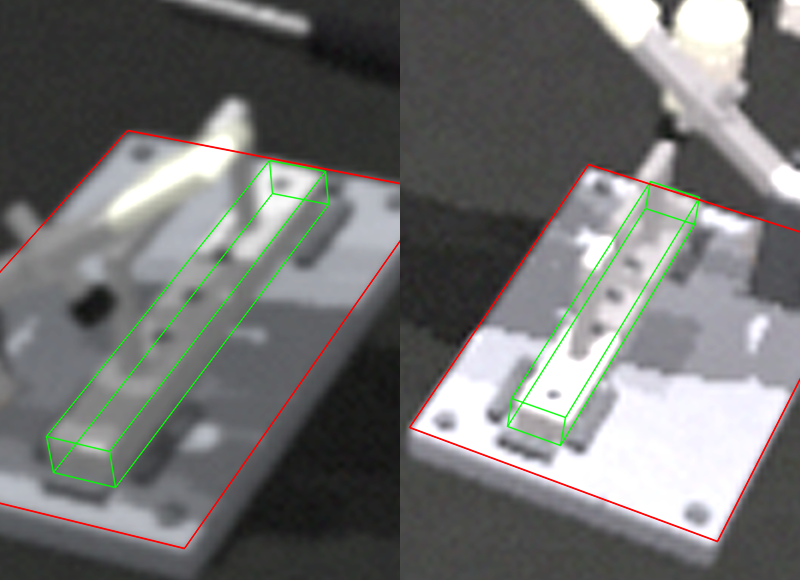

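Both views show the bar flat in the nest with stops visible at each end. Now to the paddle.

Request:
apply_moves(
  increments=[
    [[-2,0.2,-1.3],[0,0,0],0],
    [[-2,0.4,-1.4],[0,0,0],0],
    [[-2.1,0.4,-1.4],[0,0,0],0],
    [[-1.8,0.4,-1.3],[0,0,0],0],
    [[0,0.4,-0.2],[0,0,0],0],
  ],
)

```text
t: 16.9
eef_pos: [506.8, 320.8, 235.6]
tcp_rot: [-1.574, 0.001, -1.464]
ft_force: [0.7, 0.2, 0.8]
opening: 0.006
```

```bash
python3 -c "
from h import *
plan([514,319,205],6,3,0)
plan([514,319,180],6,3,0)"
```

```text
t 16.9 pos [506.8 320.8 235.6] zang 6.1 F [0.7 0.2 0.8] op 0.6 d [  7.2  -1.8 -30.6] rot [ 0.2  0.1 -0. ]
[[0.09, 1.02, 0.23], [0.1, 0.0, -0.0], 0]
[[0.09, 1.02, 0.23], [0.1, 0.0, -0.0], 0]
[[0.08, 1.02, 0.23], [0.1, 0.0, -0.0], 0]
t 16.9 pos [506.8 320.8 235.6] zang 6.1 F [0.7 0.2 0.8] op 0.6 d [  7.2  -1.8 -55.6] rot [ 0.2  0.1 -0. ]
[[0.09, 1.85, 0.24], [0.1, 0.0, -0.0], 0]
[[0.09, 1.85, 0.23], [0.1, 0.0, -0.0], 0]
[[0.09, 1.85, 0.23], [0.1, 0.0, -0.0], 0]
```

Request:
apply_moves(
  increments=[
    [[0.1,1,0.3],[0,0,0],0],
    [[0.1,1,0.3],[0,0,0],0],
    [[0,1,0.1],[0,0,0],0],
    [[0,0.5,0],[0,0,0],0],
    [[0,0.4,0],[0,0,0],0],
  ],
)

```text
t: 17.52
eef_pos: [514.9, 318.4, 193.1]
tcp_rot: [-1.575, 0.0, -1.466]
ft_force: [0.4, -0.4, -0.2]
opening: 0.006
```

Request:
apply_moves(
  increments=[
    [[0,0.4,0],[0,0,0],0],
    [[0,0.4,0],[0,0,0],0],
    [[0,0.4,0],[0,0,0],0],
    [[0,0.4,0],[0,0,0],0],
    [[0,0.4,0],[0,0,0],0],
  ],
)

```text
t: 18.15
eef_pos: [517.4, 319.5, 176.7]
tcp_rot: [-1.566, 0.003, -1.466]
ft_force: [-0.9, -0.7, 11.8]
opening: 0.004
```

Contact at 12 N. Now following the arc down.

Request:
apply_moves(
  increments=[
    [[0,0.7,-0.4],[0,0,0],0],
    [[0,0.7,-0.4],[0,0,0],0],
    [[0,0.7,-0.4],[0,0,0],0],
    [[0,0.7,-0.4],[0,0,0],0],
    [[0,0.7,-0.4],[0,0,0],0],
  ],
)

```text
t: 18.77
eef_pos: [501.9, 318.6, 149.7]
tcp_rot: [-1.548, 0.007, -1.465]
ft_force: [0.2, -3.2, 13.2]
opening: 0.007
```

Request:
apply_moves(
  increments=[
    [[0,0.7,-0.3],[-0.5,0,0],0],
    [[0,0.7,-0.3],[-0.5,0,0],0],
    [[0,0.7,-0.3],[-0.4,0,0],0],
    [[0,0.7,-0.2],[-0.3,0,0],0],
    [[0,0.7,-0.2],[-0.3,0,0],0],
  ],
)

```text
t: 19.4
eef_pos: [490.6, 317.5, 121.0]
tcp_rot: [-1.575, 0.009, -1.464]
ft_force: [-2.0, -3.3, 9.5]
opening: 0.01
```

Request:
apply_moves(
  increments=[
    [[0,0.5,-0.1],[-0.2,0,0],0],
    [[0,0.5,-0.1],[-0.2,0,0],0],
    [[0,0.5,-0.1],[-0.2,0,0],0],
    [[0,0.5,-0.1],[-0.2,0,0],0],
    [[0,0.5,0],[-0.2,0,0],0],
  ],
)

```text
t: 20.02
eef_pos: [486.1, 317.2, 97.2]
tcp_rot: [-1.591, 0.009, -1.463]
ft_force: [-0.0, -0.9, 0.4]
opening: 0.005
```

The force vanished at about 0.55 rad. Creeping on to see whether it has snapped.

Request:
apply_moves(
  increments=[
    [[0,0.3,0],[0.3,0,0],0],
    [[0,0.3,0],[0.3,0,0],0],
    [[0,0,0],[0.3,0,0],0],
    [[0,0,0],[0.3,0,0],0],
    [[0,0,0],[0,0,0],0],
  ],
)

```text
t: 20.65
eef_pos: [485.9, 317.4, 90.2]
tcp_rot: [-1.569, 0.009, -1.463]
ft_force: [0.2, -0.5, 0.7]
opening: 0.005
```

```bash
python3 -c "
from h import *
plan([483,317,85],6,1,0)
for n in('side','scene'):
  p=read_camera(n);C=cam2w(p);print(find(p,C,'paddle')[:1],find(p,C,'bar')[:1])"
```

```text
t 20.65 pos [485.9 317.4  90.2] zang 6.2 F [ 0.2 -0.5  0.7] op 0.5 d [-2.9 -0.4 -5.2] rot [-0.1  0.2 -0.5]
[[0.01, 0.52, -0.29], [-0.1, 0.2, -0.5], 0]
[(0.88, array([479.6, 317.3,  79. ]))] [(0.78, array([ 213.3, -344.3,   -3.3]))]
[(0.93, array([481.4, 317. ,  79.1]))] [(0.82, array([ 212.4, -346.9,   -3. ]))]
```

Paddle top is at z 79, about 0.65 rad. The arm has dropped by itself and the tool is 10 mm clear. Retreating up and checking.

Request:
apply_moves(
  increments=[
    [[0,-1.5,0],[0,0,0],0],
    [[0,-3,0],[0,0,0],0],
    [[0,-4,-0.5],[0,0,0],0],
    [[0,-4,-1],[0,0,0],0],
    [[0,0,0],[0,0,0],0],
  ],
)

```text
t: 21.58
eef_pos: [470.8, 314.5, 222.8]
tcp_rot: [-1.567, 0.01, -1.463]
ft_force: [-0.0, 0.4, -0.1]
opening: 0.002
```

```bash
python3 - <<'E'
from ov import *
print(readout.state()['t'])
ims=[]
for n in('side','scene'):
  q=read_camera(n);K=cam2w(q); print([find(q,K,t)[:1] for t in('paddle','bar','pivot','nest')])
  s=6; im=cv2.resize(q['img'][:,:,::-1],None,fx=s,fy=s,interpolation=cv2.INTER_CUBIC)
  im=cv2.convertScaleAbs(im,alpha=1.4)
  u,v=(proj(q,K,[572,259,40])*s).astype(int); ims.append(im[v-290:v+290,u-200:u+200])
cv2.imwrite('pics/ov10.png',np.hstack(ims))
E
```

```text
21.575
[[(0.76, array([480.8, 316.9,  78.9]))], [(0.94, array([574. , 239.3,  19. ]))], [(0.58, array([638. , 325.3,  76.4]))], [(0.79, array([570.7, 238.4,  22.6]))]]
[[(0.88, array([479.1, 318.4,  80.4]))], [(0.92, array([ 208.3, -345.5,   -1.3]))], [(0.94, array([641. , 329.8,  75.6]))], [(0.72, array([571.7, 239.8,  16.9]))]]
```

View pics/ov10.png

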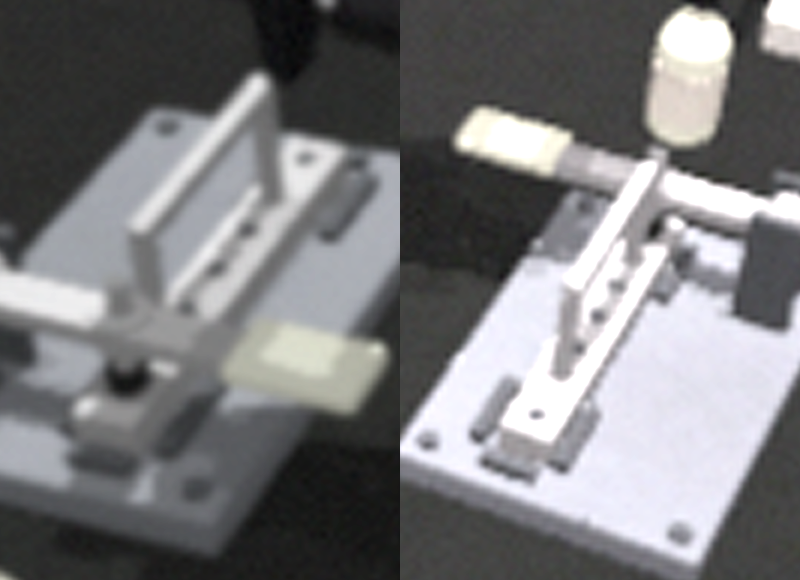

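The arm is level and stays down untouched, with its foot (125,375) on the bar top. The bar lies in the nest between all its stops, and the tool is clear. Handing in.

```bash
python3 -c "
from h import *
print(env.job_done())"
```

```text
the job is handed in; nothing more can be done
None
```

I lifted the steel bar off the hooks, brought it in low under the raised arm and let it down in the nest. I then pressed the paddle along its arc until the resistance vanished, and backed the tool away. I handed the job in at about 22 s; no verdict was reported.

**Bar:** In the last pictures it lies flat, enclosed by the stops. The networks put it at (574, 239, 19) mm, with the nest near (575, 239, 20) mm. The "bar" hit in the scene camera at that point was the yellow look-alike, so this position comes from the side camera and the overlay fit.

**Hold-down arm:** It stays down untouched with the paddle top at z of about 79 mm, roughly level (0.65 rad). The picture shows its foot on the bar. I could not measure the foot's force on the bar.

**Forces:** The highest press reading I saw was about 13 N, sampled only at the end of each call. The last wrist reading was about 0 N, with the tool in free air.

**Bystanders:** I saw no contact with any of them, but I did not measure their positions again at the end.

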